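# Lock the filter carousel at its index hole with the drop pin

### The job

Lock the filter carousel: take the steel pin out of its block, stand it in the bush on the bridge so that it rests on the disc and let go of it; then turn the disc by its upright post, the shorter way round, until the index hole comes under the pin and the pin drops in by its own weight, head down on the bush. Turn slowly and gently and stop as soon as the pin has dropped; never press the pin down hard or drive the disc on against it, and leave the pin in place, the robot clear and the other things on the bench undisturbed.

Things in the scene. Friction and masses are not known exactly. Their poses are not given: they have to be found in the camera images.
- base: fixed round grey foot of the carousel, 214 mm across, 22 mm high; origin on the carousel's vertical axis at worktop height (z = 0), z up, x straight towards the bridge and its bush. On it turns the aluminium disc, 200 mm across with its rim ring, underside 24 mm and top 40 mm above the worktop, hub cap 30 mm across up to 52 mm
- carousel (a joint): disc angle, rad, growing anticlockwise from above; endless, no stops, counts on past a turn (0 = 6.28). The post lies in the base's direction angle + 3.14, so at 0 straight across the axis from the bush. The index hole meets the pin within 0.4 of 0 or 6.28. Starts from 0.9 to 5.38; the short way does not pass 3.14, unless it starts within 0.5 of it: then either way will do
- post (a point): black upright round post on the disc, 14 mm thick, top 100 mm above the worktop, 45 mm from the axis; this point is on its centre line, 80 mm up. Push it from either side with shut fingers: 2 to 4 N turns the disc, which stays where it is left. Once the pin is in, the disc is rigidly stopped: 5 to 8 N more here shows it, over 12 N is too much
- bush (a point): mouth centre, 72 mm above the worktop, of a 12 mm vertical through hole, 20 mm long, in the 30 mm square end of the bridge, a fixed aluminium bracket reaching in over the disc from a column outside its rim; 85 mm from the carousel's axis on the base's x axis, its lower end 12 mm above the disc; x points outward from the axis, z up
- pin_head (a point): locking pin, 72 mm long, 80 to 130 g: steel shank 10 mm thick and 42 mm long with a 5 mm conical tip, dark round head 20 mm thick and 30 mm high; this point is the head's centre, 15 mm above its underside, 57 mm above the tip; z points from tip to head. Head centre above the worktop: 57 mm at the start, upright in its block; 97 mm in the bush on the disc; 87 mm dropped home
- hub (a point): centre of the hub cap's top, 52 mm above the worktop, on the carousel's axis. The disc's rim is a ring 28 mm wide with one small round through hole, the index hole, 14 mm in diameter, 85 mm from the axis. The ring is clamped fast to the disc so that the hole is straight across the axis from the post or up to 0.4 rad to either side: where exactly is not measured, it must be felt or seen
- holder: fixed plain grey parking block of the pin, 46 x 60 x 30 mm, with a 12 mm vertical through hole at its centre; origin at the centre of its underside
Mind the look-alikes: they are no part of the job. What is shaped like the part that bears bush but brown or yellow is not meant.

How it is judged:
On the way:
1. the pin has been let go, standing upright in the bush with its tip on the disc (horizontal distance between pin_head and bush below 0.005 m and z of pin_head in the frame of bush between 0.021 and 0.03 m and angle between pin_head's own z axis and vertical below 0.15 rad and contact force between the fingers and pin below 0.1 N), for 0.2 s.
At the end, for the whole second after the job is handed in: the pin is upright (within 0.12 rad) in the bush, its head down on the bush (head centre within 3 mm above and 4 mm below its seated height, 15 mm over the bush's mouth, and within 4 mm of the bush's centre line) - which it can be only with the index hole under it - and disc and pin at rest (horizontal distance between pin_head and bush below 0.004 m and z of pin_head in the frame of bush between 0.011 and 0.018 m and angle between pin_head's own z axis and vertical below 0.12 rad and velocity of joint carousel between -0.02 and 0.02 rad/s and linear speed of pin below 0.01 m/s); the robot touches nothing.
It fails at once if the disc is turned the long way round: its post passes the bridge after starting more than 0.6 rad from it (value of joint carousel between 3.04 and 3.24 rad and distance of post from where it was at the start of the episode above 0.0266 m).
It fails at once if the disc is carried well on past the pin (0.7 rad or more) (value of joint carousel below -1.1 rad or value of joint carousel above 7.38 rad).
It fails at once if the pin is pressed on the disc, or the disc driven against the pin, with more than 18 N (contact force between pin and carousel above 18 N).
It fails at once if the pin is pressed on the bridge with more than 18 N (contact force between pin and bridge above 18 N).
It fails at once if a bystander is pushed more than 30 mm (distance of any of jar_a, hex_key, petri_1, tape_roll, beaker_100, glass_stopper, screwdriver, beaker_250 from where it was at the start of the episode above 0.03 m).
It also fails if it takes over 67 s, if anything falls off the work surface, if the arm or the gripper's body presses on something with over 40 N, if the wrist force passes 120 N, or if a joint passes its speed limit or range.

### The arm

A 6-joint arm with a two-finger parallel gripper is mounted at the origin on a cart in front of the work surface, level with it; the furniture and walls round the work are solid. World frame = base frame: x ahead of the robot, y to its left, z up, the work surface at z = 0. Lengths are in m, angles in rad, forces in N, time in s.
With the tool pointing down it reaches from about 0.375 to 0.9 m from the base axis. Payload 3.1 kg.
Tool frame: the origin (TCP) lies on the centre line of the jaws, within the pads' length; the fingertips stand 19 mm ahead of it and the grasp point (between the pads) is the TCP; z points along the fingers, y is the line along which they close (so a half turn about z gives the same grasp; the last joint's range is limited). The gripper opens to 85 mm and grips with 20 to 120 N. Pads are 22 mm wide; open, the fingers measure 114 mm over their backs; the gripper's body (76 mm by 85 mm) begins 54 mm behind the grasp point. The pads swing forward as they close: fully open they stand 13 mm farther back than shut.
Start: joints at [1.073, 0.527, 1.433, -0, 1.181, -0.178], TCP at [0.196, 0.593, 0.25] pointing down, gripper open.
Joint ranges: [-3.08, 3.08], [-0.75, 2.2], [0.22, 2.44], [-1.43, 4.57], [0, 2.65], [-2.85, 2.85]. Speed limits (rad/s): [2.79, 2.79, 3.14, 3.14, 3.14, 3.14].

### API

Orientations are given as a unit quaternion [x, y, z, w].
In Python, from station import manip gives the robot as it stands.
- The arm moves only by the tool servo_tool, never from a script. Its argument "rows" is a list that holds one entry, the list of rows, each a list of 7 numbers: the turn, a rotation vector about the tool's x, y, z in degrees, then the shift along the tool's x, y, z in m, then the gripper command: -1 is shut, 1 is fully open, values between are in proportion. In form: [[[wx, wy, wz, tx, ty, tz, jaw], ...]]. A call has 1 to 8 rows; each row shifts and turns the commanded pose from where the row before left it, along the tool's axes as they then stand; what a row does not reach is not made up. A row lasts 1/12 s, in which the tool goes at most 41.7 mm and 7.16 degrees, less where a joint would pass 70% of its speed; a pose out of reach is approached as far as the arm can. A call is refused whole if a number of a shift passes 0.0417 or a number of a turn 7.16, either way. A call with a gripper value outside its range is refused whole. The fingers move at their own pace and stop on an object; "squeeze" is the grip in N (left out, the last holds). Time passes only in rows, so rows that do not move let the fingers close. It gives the time, the measured TCP pose, the force, the opening and the grip force at its end, in the units of the state.
- manip.sense(): the state, without advancing time (a new reading comes with each control period).
- manip.snapshot(name): name is "scene" or "top" or "wrist"; returns the picture (400x640x3 uint8, blue, green, red); there is no depth.
- manip.camera_info(name): a dict with "K" (3x3 intrinsics, pixels), "k1" (the pictures are not rectified: a ray, as slopes to the right and down, at radius r is drawn at 1 + k1 r^2 times it, then the intrinsics apply), "camera_from_world" (4x4, takes a point from world to camera coordinates). Camera axes: x right, y down, z forward; pixel columns grow to the right and rows downward; lengths in m; the calibration is good to about 2 mm. A picture is of the moment at which its call begins: read the wrist's pose just before it. camera_info takes no time and is no camera call; for the wrist camera it gives the pose at the moment of the call.
- manip.sign_off(): hands the job in; it is judged then, once.
The state is a dict: "t": time; "q": joint angles; "qd": joint speeds; "tau": joint torques, N m; "tcp_pos": TCP position; "tool_rot": TCP orientation; "force": force on the tool from outside, world axes, zero at the start; "ft_torque": the same for the moment, N m; "finger_gap": opening from 0.0 (shut) to 1.0 (fully open); "gripper_force": force on a finger pad.
Only numpy, scipy, OpenCV 4.12 (cv2) and the standard library are available. Lean on these libraries where they do the work, as an engineer would, in place of code of your own. Each camera call takes 0.05 s, during which the arm holds its last target. There are 200 camera calls.

## Working session

There is one attempt and no reset: what is moved stays moved. The work goes in short steps, Python scripts to look and compute and a tool call to move; the robot and the scene stay as the last step left them, time stands still between calls to the robot, and variables do not carry over. Pictures are saved under pics/ and viewed, at most 10 in all, crops included, and the job is handed in when it is done.

Besides the shell and the picture viewer there is one more tool, called after ">>>" in YAML: its name, and indented under it one key for each argument. servo_tool: Moves the arm, as the interface text tells. Its arguments: {"type":"object","properties":{"rows":{"type":"array","items":{"type":"array","items":{"type":"array","items":{"type":"number"}}}},"squeeze":{"type":"number"}},"required":["rows"]}

```bash
mkdir -p pics; cat > h.py <<'E'
import numpy as np, cv2
from station import manip
def snap(n,f):
    ci=manip.camera_info(n); im=manip.snapshot(n); cv2.imwrite('pics/'+f+'.png',im); np.savez('pics/'+f+'.npz',K=ci['K'],k1=ci['k1'],T=ci['camera_from_world']); return im
def ray(f,u,v):
    d=np.load('pics/'+f+'.npz'); K=d['K']; k=float(d['k1']); T=d['T']
    p=np.array([(u-K[0,2])/K[0,0],(v-K[1,2])/K[1,1]]); q=p.copy()
    for _ in range(30): q=p/(1+k*(q@q))
    R=T[:3,:3]; return -R.T@T[:3,3], R.T@np.array([q[0],q[1],1])
def onz(f,u,v,z):
    o,d=ray(f,u,v); return o+d*(z-o[2])/d[2]
def proj(f,P):
    d=np.load('pics/'+f+'.npz'); K=d['K']; k=float(d['k1']); T=d['T']
    c=T[:3,:3]@np.array(P)+T[:3,3]; s=c[:2]/c[2]; s=s*(1+k*(s@s)); return K[0,0]*s[0]+K[0,2],K[1,1]*s[1]+K[1,2]
E
python3 - <<'E'
from h import *
for n in('top','scene','wrist'): snap(n,n+'0')
print({k:np.round(v,3) for k,v in manip.sense().items()})
for n in('top','scene','wrist'):
    ci=manip.camera_info(n);T=np.array(ci['camera_from_world']);print(n,-T[:3,:3].T@T[:3,3],T[2,:3],ci['K'][0][0],ci['k1'])
E
```

```text
{'t': np.float64(0.15), 'q': array([ 1.073,  0.528,  1.434, -0.   ,  1.181, -0.178]), 'qd': array([ 0.001, -0.003, -0.005,  0.002, -0.002,  0.   ]), 'tau': array([ 0.0000e+00, -4.4275e+01, -1.7828e+01, -0.0000e+00,  6.0000e-03,
        0.0000e+00]), 'tcp_pos': array([0.196, 0.593, 0.25 ]), 'tool_rot': array([ 0.159,  0.987, -0.001, -0.   ]), 'force': array([-0.188,  0.529, -0.726]), 'ft_torque': array([-0.013, -0.021,  0.054]), 'gripper_force': np.float64(0.0), 'finger_gap': np.float64(1.001)}
top [ 0.29981263 -0.05009753  1.41653321] [ 0.1419028  -0.01746636 -0.98972649] 462.7570425576935 -0.12019744479842341
scene [-0.22767664 -0.77638371  1.32653172] [ 0.4318243   0.44855847 -0.78251075] 468.1532798312787 -0.0898861044761897
wrist [0.1286852  0.61638871 0.37200895] [ 0.26473747 -0.08905138 -0.96019994] 353.0541284013127 -0.054592174818360026
```

View pics/top0.png

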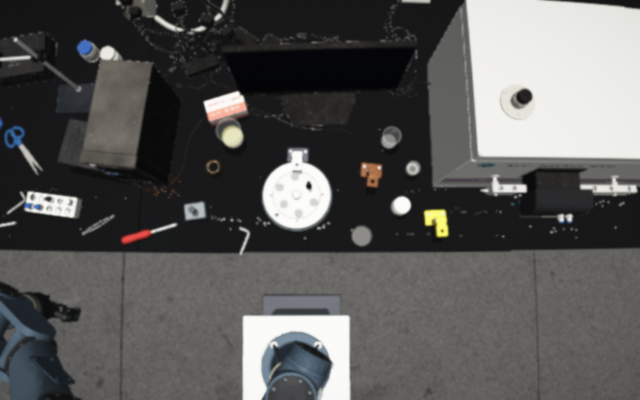

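View pics/scene0.png

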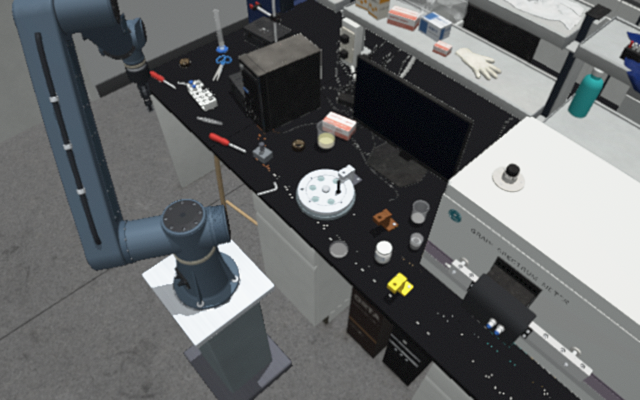

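The top view shows the carousel at about (297,195), its grey bridge at (298,155), the black post near (309,185), and the holder with the pin at (195,210). The look-alikes are brown (371,172) and yellow (437,220). Next I compute rough positions.

```bash
python3 - <<'E'
from h import *
im=cv2.imread('pics/top0.png')
print('disc',onz('top0',297,195,.04),'bridge end',onz('top0',298,155,.07),'post top',onz('top0',309,185,.1),'holder/pin',onz('top0',195,210,.05))
a=cv2.resize(im[135:245,170:350],None,fx=4.4,fy=4.4,interpolation=cv2.INTER_CUBIC)
cv2.imwrite('pics/c1.png',a)
# scene cross-check
for P in ([onz('top0',297,195,.04)][0],onz('top0',195,210,.05)): print(proj('scene0',P), proj('wrist0',P))
g=cv2.cvtColor(im,cv2.COLOR_BGR2GRAY)[150:240,250:345]
c,_=cv2.findContours((g>120).astype('uint8'),0,2); c=max(c,key=cv2.contourArea); print(cv2.minEnclosingCircle(c),cv2.fitEllipse(c))
E
```

```text
disc [ 0.51028446 -0.0052834   0.04      ] bridge end [ 0.62638729 -0.00898601  0.07      ] post top [ 0.53020608 -0.04181606  0.1       ] holder/pin [0.46445326 0.29936352 0.05      ]
(np.float64(325.4898918841593), np.float64(189.95544495141144)) (np.float64(7.486248984050462), np.float64(494.51475040324544))
(np.float64(262.6758627140475), np.float64(148.5433444475794)) (np.float64(166.51955796295238), np.float64(446.746579580492))
((47.5, 39.00632858276367), 40.14662551879883) ((46.29536437988281, 43.64774703979492), (66.80550384521484, 72.10397338867188), 4.4106574058532715)
```

View pics/c1.png

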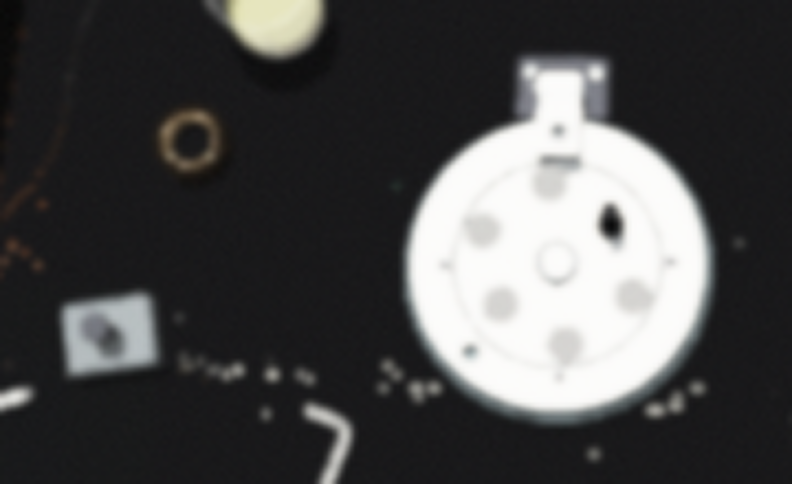

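View pics/wrist0.png

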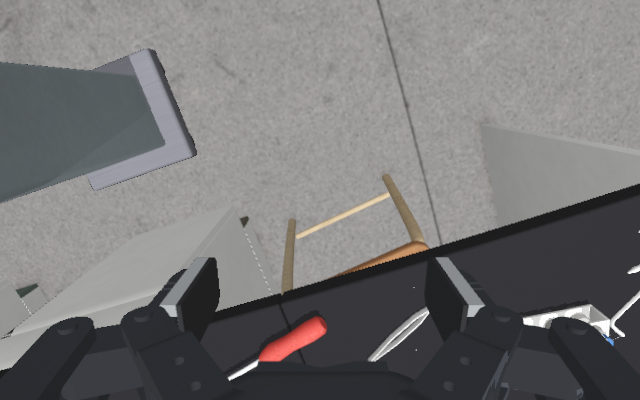

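Index hole is at crop (470,350), roughly 135° from the bridge direction, with the post opposite at about (611,220). Disc angle is therefore ≈2.3, so the short way is clockwise. The wrist view doesn't show the work yet. I'll rotate the tool to world axes and move over the pin.

>>> servo_tool:
  rows:
    - [[0,0,-6.1,0,0,0,1],[0,0,-6.1,0,0,0,1],[0,0,-6.1,0,0,0,1],[0,0,0,-0.024,-0.028,0,1],[0,0,0,-0.024,-0.028,0,1],[0,0,0,-0.024,-0.028,0,1],[0,0,0,-0.024,-0.028,0,1],[0,0,0,-0.024,-0.028,0,1]]

```text
t: 0.82
tcp_pos: [0.3165, 0.4521, 0.25]
tool_rot: [-0.001, 1.0, -0.0, -0.0]
force: [2.0, 0.1, 0.8]
finger_gap: 0.999
gripper_force: 0.0
```

>>> servo_tool:
  rows:
    - [[0,0,0,-0.024,-0.027,0,1],[0,0,0,-0.024,-0.027,0,1],[0,0,0,-0.024,-0.027,0,1],[0,0,0,-0.024,-0.027,0,1],[0,0,0,-0.024,-0.027,0,1],[0,0,0,-0.02,-0.02,0.02,1],[0,0,0,0,0,0.02,1],[0,0,0,0,0,0,1]]

```text
t: 1.48
tcp_pos: [0.455, 0.2962, 0.207]
tool_rot: [0.002, 1.0, -0.001, -0.003]
force: [-0.3, -0.2, 0.0]
finger_gap: 1.002
gripper_force: 0.0
```

```bash
python3 - <<'E'
from h import *
s=manip.sense();print(s['t'],s['tcp_pos'],s['tool_rot']); snap('wrist','w1')
E
```

```text
1.4833 [0.45503182 0.29621128 0.20702622] [ 0.00151709  0.99999189 -0.00135878 -0.00347499]
```

View pics/w1.png

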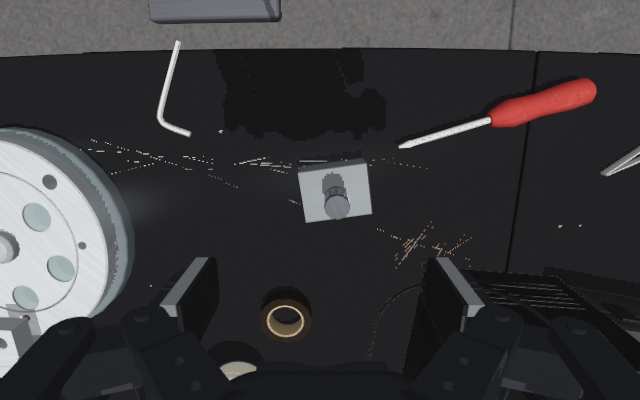

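Wrist view: holder at (335,192), pin head's top centre at about (337,206), disc at the left with the index hole at (50,182).

```bash
python3 - <<'E'
from h import *
im=cv2.imread('pics/w1.png').astype(int)
P=onz('w1',337,206,.072);print('pin',P)
# holder mask: bright greyish-> corners on z=.03
g=im.mean(2); m=(g>130).astype('uint8'); m[:, :280]=0;m[:,390:]=0;m[:150]=0;m[235:]=0
c,_=cv2.findContours(m,0,2);c=max(c,key=cv2.contourArea);r=cv2.minAreaRect(c)
b=[onz('w1',*p,.03) for p in cv2.boxPoints(r)];print(r,np.round(b,4),np.mean(b,0))
print('hole',onz('w1',50,182,.04),'hub',onz('w1',2,249,.052))
print(proj('w1',[P[0],P[1],.042]))
s=im[185:230,315:360].mean(2).astype(int)
for row in s[::3]: print(*row[::2])
E
```

```text
pin [0.4638952  0.30842832 0.072     ]
((335.0003356933594, 192.70266723632812), (50.35313415527344, 68.860595703125), 82.303955078125) [[0.4462 0.2758 0.03  ]
 [0.4383 0.3345 0.03  ]
 [0.4833 0.342  0.03  ]
 [0.4919 0.2808 0.03  ]] [0.4649391  0.30828154 0.03      ]
hole [0.4514568  0.05924186 0.04      ] hub [0.51030568 0.00796481 0.052     ]
(np.float64(335.61502313422176), np.float64(195.65721026928742))
167 167 168 168 101 100 100 100 101 98 95 98 101 101 100 171 172 171 171 171 171 171 171
168 169 170 170 100 100 100 74 68 82 83 90 87 72 92 101 172 171 171 171 172 171 171
169 170 170 170 100 98 83 64 77 95 66 72 103 95 94 85 171 171 172 172 171 171 171
170 170 170 170 171 84 103 65 82 57 51 52 51 68 90 111 175 172 172 171 171 171 171
170 170 170 170 171 105 94 61 100 122 128 131 129 124 107 56 105 175 171 171 171 171 171
170 170 170 171 170 84 83 127 128 124 127 128 130 129 128 127 89 174 170 170 170 170 170
169 170 169 169 170 80 122 126 129 127 124 127 128 129 127 126 128 156 169 169 169 169 170
168 168 168 168 169 106 125 123 127 129 126 125 127 128 128 126 126 104 169 169 169 169 170
168 168 168 168 168 114 125 124 122 127 128 125 124 126 128 127 124 125 169 169 169 169 169
168 168 168 168 168 142 121 125 122 123 126 126 123 123 125 126 124 164 168 168 169 169 169
168 167 168 167 168 168 149 120 124 121 122 126 125 121 123 125 166 168 162 155 151 148 119
167 167 167 167 167 167 167 161 124 108 105 120 113 86 46 35 35 35 34 35 35 35 35
105 93 48 34 35 36 34 35 35 35 35 34 34 35 34 34 36 36 35 35 35 35 34
34 35 35 34 36 35 34 33 35 35 35 35 35 35 34 35 35 35 36 33 35 36 35
34 34 34 35 35 35 34 35 35 35 35 34 34 35 35 34 33 35 35 35 35 35 35
```

>>> servo_tool:
  rows:
    - [[0,0,0,-0.003,0.004,0.035,1],[0,0,0,-0.003,0.004,0.035,1],[0,0,0,-0.003,0.004,0.035,1],[0,0,0,0,0,0.028,1],[0,0,0,0,0,0.01,1],[0,0,0,0,0,0,1],[0,0,0,0,0,0,0],[0,0,0,0,0,0,-0.3]]
  squeeze: 40

```text
t: 2.2
tcp_pos: [0.466, 0.3116, 0.0693]
tool_rot: [-0.001, 1.0, 0.001, 0.002]
force: [0.4, 0.1, -1.4]
finger_gap: 0.745
gripper_force: 0.0
```

>>> servo_tool:
  rows:
    - [[0,0,0,0,0,0,-1],[0,0,0,0,0,0,-1],[0,0,0,0,0,0,-1],[0,0,0,0,0,0,-1],[0,0,0,0,0,0,-1],[0,0,0,0,0,0,-1]]

```text
t: 2.7
tcp_pos: [0.4656, 0.3102, 0.0685]
tool_rot: [-0.001, 1.0, -0.0, 0.001]
force: [-0.3, -2.6, 6.8]
finger_gap: 0.205
gripper_force: 38.6
```

>>> servo_tool:
  rows:
    - [[0,0,0,0,0,-0.01,-1],[0,0,0,0,0,-0.02,-1],[0,0,0,0,0,-0.03,-1],[0,0,0,0,0,-0.03,-1],[0,0,0,0,0,-0.03,-1],[0,0,0,-0.01,-0.03,-0.01,-1],[0,0,0,-0.015,-0.035,0,-1],[0,0,0,-0.015,-0.035,0,-1]]

```text
t: 3.37
tcp_pos: [0.5055, 0.2106, 0.1994]
tool_rot: [-0.002, 1.0, 0.001, 0.002]
force: [0.2, 0.8, -1.5]
finger_gap: 0.201
gripper_force: 38.9
```

>>> servo_tool:
  rows:
    - [[0,0,0,-0.01,-0.03,0,-1],[0,0,0,-0.01,-0.03,0,-1],[0,0,0,-0.01,-0.03,0,-1],[0,0,0,-0.01,-0.03,0,-1],[0,0,0,-0.0,-0.025,0,-1],[0,0,0,0,0,0,-1],[0,0,0,0,0,0,-1],[0,0,0,0,0,0,-1]]

```text
t: 4.03
tcp_pos: [0.5447, 0.0661, 0.1975]
tool_rot: [-0.0, 1.0, 0.0, -0.0]
force: [-1.1, 0.2, -0.5]
finger_gap: 0.198
gripper_force: 39.0
```

```bash
python3 - <<'E'
from h import *
s=manip.sense();print(s['t'],s['tcp_pos'],s['tool_rot'],s['finger_gap'],s['gripper_force']); snap('wrist','w2')
E
```

```text
4.0333 [0.5446686  0.06614325 0.19751513] [-3.90563229e-06  9.99999898e-01  3.67102151e-04 -2.64770636e-04] 0.19848819469716236 38.958426117897034
```

View pics/w2.png

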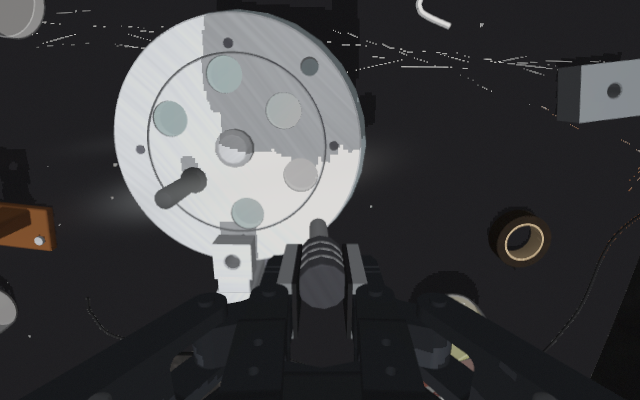

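Bush mouth at (232,262), hub (234,149), index hole (310,66), post from base (195,180) to top (165,197); the held pin's tip is near (318,224).

```bash
python3 - <<'E'
from h import *
f='w2'
im=cv2.imread('pics/w2.png'); g=cv2.cvtColor(im,cv2.COLOR_BGR2GRAY)
def blob(x,y,r,th):
    w=(g[y-r:y+r+1,x-r:x+r+1]<th).astype('uint8'); n,l,s,c=cv2.connectedComponentsWithStats(w); k=l[r,r]; return c[k]+[x-r,y-r],s[k,4]
b,a=blob(232,262,14,110);print('bush px',b,a); B=onz(f,*b,.072)
h,a2=blob(310,66,14,95);print('hole px',h,a2)
# disc ellipse: hub
H=onz(f,234,146,.052); I=onz(f,*h,.04); Pt=onz(f,165,199,.1); Pb=onz(f,197,177,.04)
print('B',B,'H',H,'hole',I,'post',Pt,Pb)
print('BH',np.linalg.norm((B-H)[:2]),'IH',np.linalg.norm((I-H)[:2]),'PH',np.linalg.norm((Pt-H)[:2]),np.linalg.norm((Pb-H)[:2]))
ang=lambda v:np.arctan2(v[1],v[0])
print('ang',ang(B-H),ang(I-H),ang(Pt-H),ang(Pb-H))
t=manip.sense()['tcp_pos']
print('pred tip px',proj(f,[t[0],t[1],t[2]-.0115-.057]),'head top',proj(f,[t[0],t[1],t[2]-.0115+.015]))
o=im[205:315,280:370].copy(); cv2.imwrite('pics/c2.png',cv2.resize(o,None,fx=5,fy=5))
E
```

```text
bush px [231.85       261.56666667] 120
hole px [310.10234279  66.2404439 ] 811
B [ 0.59661648 -0.00248325  0.072     ] H [5.09933045e-01 4.59762934e-04 5.20000000e-02] hole [0.45173793 0.05846101 0.04      ] post [ 0.53798588 -0.03563386  0.1       ] [ 0.53668678 -0.03464754  0.04      ]
BH 0.08673337576739575 IH 0.08216335094301694 PH 0.04571336141140218 0.0441393873310789
ang -0.03393818691619396 2.3578629387941805 -0.9100982409723612 -0.9196238208116251
pred tip px (np.float64(320.86959399291743), np.float64(224.18087777545318)) head top (np.float64(320.59691036975573), np.float64(289.7326465158062))
```

View pics/c2.png

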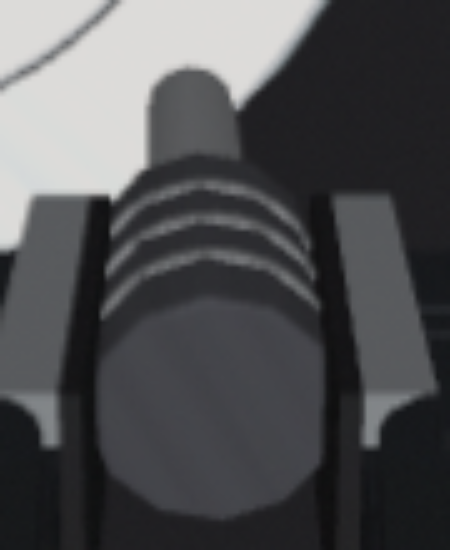

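>>> servo_tool:
  rows:
    - [[0,0,0,-0.013,-0.017,0,-1],[0,0,0,-0.013,-0.017,0,-1],[0,0,0,-0.013,-0.017,0,-1],[0,0,0,-0.014,-0.016,0,-1],[0,0,0,0,0,0.02,-1],[0,0,0,0,0,0.018,-1],[0,0,0,0,0,0,-1],[0,0,0,0,0,0,-1]]

```text
t: 4.75
tcp_pos: [0.5972, 0.0003, 0.1585]
tool_rot: [-0.001, 1.0, 0.0, -0.002]
force: [0.3, 0.1, 0.5]
finger_gap: 0.205
gripper_force: 38.9
```

```bash
python3 - <<'E'
from h import *
s=manip.sense();print(s['t'],s['tcp_pos'],s['tool_rot'],s['force']); im=snap('wrist','w3')
t=s['tcp_pos'];print(proj('w3',[t[0],t[1],t[2]-.0685]),proj('w3',[.5966,-.0025,.072]))
cv2.imwrite('pics/c3.png',cv2.resize(im[180:320,230:410],None,fx=4,fy=4))
E
```

```text
4.75 [5.97151046e-01 2.84533132e-04 1.58465207e-01] [-1.20821471e-03  9.99997946e-01  4.17042527e-04 -1.57324364e-03] [0.32620153 0.08289071 0.53692677]
(np.float64(320.0300431975085), np.float64(224.5943717474433)) (np.float64(315.67279950456907), np.float64(213.80251255948485))
```

View pics/c3.png

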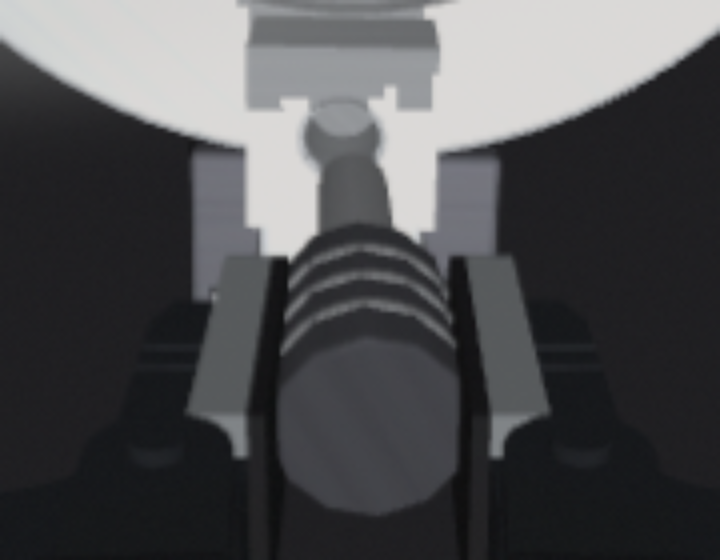

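The bush hole shows at image (316,213), the pin tip at about (317.5,221.5), still 17 mm above it.

```bash
python3 - <<'E'
from h import *
print(onz('w3',317.5,221.5,.09), onz('w3',315.8,213.2,.072)); s=manip.sense(); print(s['force'],s['tcp_pos'])
E
```

```text
[ 0.59525376 -0.00116991  0.09      ] [ 0.59620406 -0.00241985  0.072     ]
[ 0.57054774 -0.22635908 -1.20163571] [5.98074413e-01 1.78007718e-05 1.59480435e-01]
```

>>> servo_tool:
  rows:
    - [[0,0,0,-0.001,-0.001,0.006,-1],[0,0,0,0,0,0.006,-1],[0,0,0,0,0,0.004,-1],[0,0,0,0,0,0.004,-1],[0,0,0,0,0,0.003,-1],[0,0,0,0,0,0.002,-1],[0,0,0,0,0,0,-1]]

```text
t: 5.38
tcp_pos: [0.5988, -0.0022, 0.1337]
tool_rot: [-0.0, 1.0, 0.0, -0.001]
force: [-0.5, -0.6, -0.9]
finger_gap: 0.203
gripper_force: 38.9
```

>>> servo_tool:
  rows:
    - [[0,0,0,0,0,0.004,-1],[0,0,0,0,0,0.004,-1],[0,0,0,0,0,0.004,-1],[0,0,0,0,0,0.003,-1],[0,0,0,0,0,0.003,-1],[0,0,0,0,0,0,-1]]

```text
t: 5.88
tcp_pos: [0.5989, -0.0023, 0.1155]
tool_rot: [-0.0, 1.0, 0.0, -0.001]
force: [0.2, -0.2, -0.9]
finger_gap: 0.203
gripper_force: 38.8
```

>>> servo_tool:
  rows:
    - [[0,0,0,0,0,0.002,-1],[0,0,0,0,0,0.002,-1],[0,0,0,0,0,0.001,-1],[0,0,0,0,0,0,-1],[0,0,0,0,0,0,-1]]

```text
t: 6.3
tcp_pos: [0.599, -0.0023, 0.1111]
tool_rot: [-0.0, 1.0, -0.0, -0.0]
force: [-1.3, 0.4, -2.4]
finger_gap: 0.202
gripper_force: 38.8
```

>>> servo_tool:
  rows:
    - [[0,0,0,0,0,0.001,-1],[0,0,0,0,0,0,-1],[0,0,0,0,0,0,-0.5],[0,0,0,0,0,0,-0.3],[0,0,0,0,0,0,0],[0,0,0,0,0,0,0],[0,0,0,0,0,0,0]]

```text
t: 6.88
tcp_pos: [0.5996, -0.0023, 0.1105]
tool_rot: [-0.0, 1.0, -0.0, 0.0]
force: [0.1, -0.4, -0.3]
finger_gap: 0.501
gripper_force: 0.0
```

>>> servo_tool:
  rows:
    - [[0,0,0,0,0,-0.01,0],[0,0,0,0,0,-0.03,0],[0,0,0,0,0,-0.035,0],[0,0,0,0.01,0,-0.025,0],[0,0,0,0.02,0,0,0],[0,0,0,0.02,0,0,0],[0,0,0,0,0,0,0],[0,0,0,0,0,0,0]]

```text
t: 7.55
tcp_pos: [0.5487, -0.0022, 0.2113]
tool_rot: [-0.0, 1.0, -0.0, 0.001]
force: [0.3, -0.4, 0.3]
finger_gap: 0.497
gripper_force: 0.0
```

```bash
python3 - <<'E'
from h import *
s=manip.sense();print(s['t'],s['tcp_pos'],s['tool_rot'],s['force']); im=snap('wrist','w4')
for z in(.112,.102):print(proj('w4',[.5964,-.0024,z]))
E
```

```text
7.55 [ 0.54871972 -0.00219572  0.21130274] [-2.03250909e-04  9.99999849e-01 -7.55826833e-05  5.05132032e-04] [ 0.33477707 -0.44024574  0.33590591]
(np.float64(320.04975463308386), np.float64(272.87207806574634))
(np.float64(320.11227740889916), np.float64(266.2663585507286))
```

View pics/w4.png

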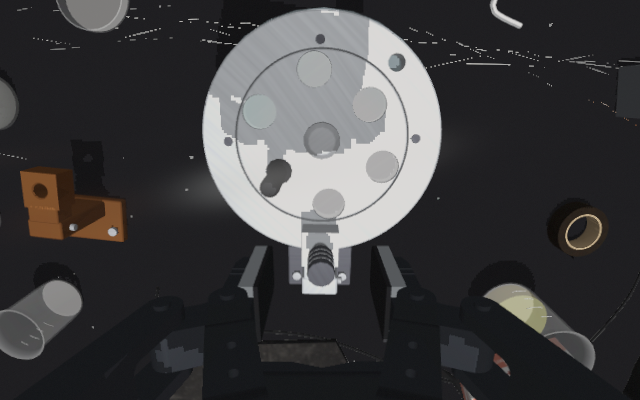

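Pin is released and standing upright in the bush: its head top at (321,272) matches the projection for z = 0.112. Now I shut the fingers, turn the tool so its x axis faces the clockwise push direction, and go down behind the post.

>>> servo_tool:
  rows:
    - [[0,0,-6.3,0,0,0,-1],[0,0,-6.3,0,0,0,-1],[0,0,-6.3,0,0,0,-1],[0,0,-6.3,0,0,0,-1],[0,0,-6.3,0,0,0,-1],[0,0,-6.1,0,0,0,-1],[0,0,0,0.003,-0.019,0,-1],[0,0,0,0,0,0,-1]]

```text
t: 8.27
tcp_pos: [0.5617, -0.0214, 0.2106]
tool_rot: [-0.322, 0.947, -0.002, 0.002]
force: [0.4, -0.3, 0.3]
finger_gap: -0.001
gripper_force: 0.0
```

>>> servo_tool:
  rows:
    - [[0,0,0,0,0,0.02,-1],[0,0,0,0,0,0.03,-1],[0,0,0,0,0,0.02,-1],[0,0,0,0,0,0,-1],[0,0,0,0,0,0,-1]]

```text
t: 8.68
tcp_pos: [0.5583, -0.0189, 0.1394]
tool_rot: [-0.322, 0.947, 0.001, -0.001]
force: [-1.0, 0.0, 0.1]
finger_gap: -0.001
gripper_force: 0.0
```

```bash
cat > st.py <<'E'
from h import *
from scipy.spatial.transform import Rotation as Ro
H=np.array([.5114,.0002])
def st(d=.018):
    s=manip.sense(); R=Ro.from_quat(s['tool_rot']).as_matrix(); x=R[:2,0]; c=s['tcp_pos'][:2]
    print('t',round(s['t'],2),'tcp',np.round(s['tcp_pos'],4),'q6',round(s['q'][5],3),'xang',round(np.degrees(np.arctan2(x[1],x[0]))%360,1),'hub in tool xy',np.round(R[:2,:2].T@(H-c),4),'F tool',np.round(R.T@s['force'],1))
    return s
E
python3 -c "
from st import *
st()"
```

```text
t 8.68 tcp [ 0.5583 -0.0189  0.1394] q6 -2.461 xang 217.6 hub in tool xy [0.0255 0.0438] F tool [ 0.8  0.7 -0.1]
```

>>> servo_tool:
  rows:
    - [[0,0,0,0,0,0.02,-1],[0,0,0,0,0,0.016,-1],[0,0,0,0,0,0.008,-1],[0,0,0,0,0,0,-1],[0,0,0,0.002,0.0,0,-1],[0,0,0,0.002,0.0,0,-1],[0,0,0,0.001,0,0,-1],[0,0,0,0,0,0,-1]]

```text
t: 9.35
tcp_pos: [0.5547, -0.0225, 0.0973]
tool_rot: [-0.322, 0.947, -0.0, 0.001]
force: [-0.9, 0.5, 0.7]
finger_gap: -0.004
gripper_force: 0.0
```

```bash
python3 -c "
from st import *
st()"
```

```text
t 9.35 tcp [ 0.5547 -0.0225  0.0973] q6 -2.469 xang 217.6 hub in tool xy [0.0205 0.0444] F tool [ 0.4  0.9 -0.7]
```

>>> servo_tool:
  rows:
    - [[0,0,0,0.001,0,0,-1],[0,0,0,0.001,0,0,-1],[0,0,1.4,0.0013,-0.00045,0,-1],[0,0,1.4,0.0011,-0.00045,0,-1],[0,0,1.4,0.0011,-0.00045,0,-1],[0,0,1.4,0.0011,-0.00045,0,-1],[0,0,1.4,0.0011,-0.00045,0,-1],[0,0,1.4,0.0011,-0.00045,0,-1]]

```text
t: 10.02
tcp_pos: [0.5491, -0.0294, 0.0964]
tool_rot: [-0.251, 0.968, -0.0, 0.0]
force: [2.1, 2.3, -0.4]
finger_gap: 0.0
gripper_force: 1.3
```

```bash
python3 -c "
from st import *
st()"
```

```text
t 10.02 tcp [ 0.5491 -0.0294  0.0964] q6 -2.336 xang 209.1 hub in tool xy [0.0186 0.0442] F tool [-3.   1.   0.4]
```

>>> servo_tool:
  rows:
    - [[0,0,1.4,0.0011,-0.00045,0,-1],[0,0,1.4,0.0011,-0.00045,0,-1],[0,0,1.4,0.0011,-0.00045,0,-1],[0,0,1.4,0.0011,-0.00045,0,-1],[0,0,1.4,0.0011,-0.00045,0,-1],[0,0,1.4,0.0011,-0.00045,0,-1],[0,0,1.4,0.0011,-0.00045,0,-1],[0,0,1.4,0.0011,-0.00045,0,-1]]

```text
t: 10.68
tcp_pos: [0.5423, -0.0365, 0.0964]
tool_rot: [-0.155, 0.988, -0.0, 0.0]
force: [2.6, 2.0, 0.9]
finger_gap: -0.002
gripper_force: 1.3
```

>>> servo_tool:
  rows:
    - [[0,0,1.4,0.0011,-0.00045,0,-1],[0,0,1.4,0.0011,-0.00045,0,-1],[0,0,1.4,0.0011,-0.00045,0,-1],[0,0,1.4,0.0011,-0.00045,0,-1],[0,0,1.4,0.0011,-0.00045,0,-1],[0,0,1.4,0.0011,-0.00045,0,-1],[0,0,1.4,0.0011,-0.00045,0,-1],[0,0,1.4,0.0011,-0.00045,0,-1]]

```text
t: 11.35
tcp_pos: [0.5345, -0.042, 0.0963]
tool_rot: [-0.058, 0.998, -0.0, 0.0]
force: [2.6, 1.9, 1.5]
finger_gap: 0.002
gripper_force: 1.3
```

```bash
python3 -c "
from st import *
st()"
```

```text
t 11.35 tcp [ 0.5345 -0.042   0.0963] q6 -1.975 xang 186.7 hub in tool xy [0.0181 0.0446] F tool [-2.8  1.6 -1.5]
```

>>> servo_tool:
  rows:
    - [[0,0,1.4,0.0011,-0.00045,0,-1],[0,0,1.4,0.0011,-0.00045,0,-1],[0,0,1.4,0.0011,-0.00045,0,-1],[0,0,1.4,0.0011,-0.00045,0,-1],[0,0,1.4,0.0011,-0.00045,0,-1],[0,0,1.4,0.0011,-0.00045,0,-1],[0,0,1.4,0.0011,-0.00045,0,-1],[0,0,1.4,0.0011,-0.00045,0,-1]]

```text
t: 12.02
tcp_pos: [0.5258, -0.0459, 0.0963]
tool_rot: [0.039, 0.999, -0.0, 0.0]
force: [1.5, 1.8, 0.1]
finger_gap: -0.001
gripper_force: 1.3
```

>>> servo_tool:
  rows:
    - [[0,0,1.4,0.0011,-0.00045,0,-1],[0,0,1.4,0.0011,-0.00045,0,-1],[0,0,1.4,0.0011,-0.00045,0,-1],[0,0,1.4,0.0011,-0.00045,0,-1],[0,0,1.4,0.0011,-0.00045,0,-1],[0,0,1.4,0.0011,-0.00045,0,-1],[0,0,1.4,0.0011,-0.00045,0,-1],[0,0,1.4,0.0011,-0.00045,0,-1]]

```text
t: 12.68
tcp_pos: [0.5166, -0.048, 0.0963]
tool_rot: [0.137, 0.991, -0.0, 0.0]
force: [3.5, 1.0, -0.1]
finger_gap: 0.003
gripper_force: 1.3
```

>>> servo_tool:
  rows:
    - [[0,0,1.4,0.0011,-0.00045,0,-1],[0,0,1.4,0.0011,-0.00045,0,-1],[0,0,1.4,0.0011,-0.00045,0,-1],[0,0,1.4,0.0011,-0.00045,0,-1],[0,0,1.4,0.0011,-0.00045,0,-1],[0,0,1.4,0.0011,-0.00045,0,-1],[0,0,1.4,0.0011,-0.00045,0,-1],[0,0,1.4,0.0011,-0.00045,0,-1]]

```text
t: 13.35
tcp_pos: [0.5071, -0.0483, 0.0963]
tool_rot: [0.233, 0.973, -0.0, 0.0]
force: [2.7, 0.2, -0.1]
finger_gap: -0.001
gripper_force: 1.3
```

>>> servo_tool:
  rows:
    - [[0,0,1.4,0.0011,-0.00045,0,-1],[0,0,1.4,0.0011,-0.00045,0,-1],[0,0,1.4,0.0011,-0.00045,0,-1],[0,0,1.4,0.0011,-0.00045,0,-1],[0,0,1.4,0.0011,-0.00045,0,-1],[0,0,1.4,0.0011,-0.00045,0,-1],[0,0,1.4,0.0011,-0.00045,0,-1],[0,0,1.4,0.0011,-0.00045,0,-1]]

```text
t: 14.02
tcp_pos: [0.4977, -0.0467, 0.0963]
tool_rot: [0.326, 0.945, -0.0, 0.0]
force: [2.9, 0.2, -0.9]
finger_gap: -0.0
gripper_force: 1.3
```

```bash
python3 -c "
from st import *
st()"
```

```text
t 14.02 tcp [ 0.4977 -0.0467  0.0963] q6 -1.223 xang 141.9 hub in tool xy [0.0182 0.0453] F tool [-2.1  1.9  0.9]
```

>>> servo_tool:
  rows:
    - [[0,0,1.4,0.0011,-0.00045,0,-1],[0,0,1.4,0.0011,-0.00045,0,-1],[0,0,1.4,0.0011,-0.00045,0,-1],[0,0,1.4,0.0011,-0.00045,0,-1],[0,0,1.4,0.0011,-0.00045,0,-1],[0,0,1.4,0.0011,-0.00045,0,-1],[0,0,1.4,0.0011,-0.00045,0,-1],[0,0,1.4,0.0011,-0.00045,0,-1]]

```text
t: 14.68
tcp_pos: [0.4888, -0.0433, 0.0963]
tool_rot: [0.417, 0.909, -0.0, 0.0]
force: [3.3, -1.4, -0.2]
finger_gap: 0.005
gripper_force: 1.3
```

>>> servo_tool:
  rows:
    - [[0,0,1.4,0.0011,-0.00045,0,-1],[0,0,1.4,0.0011,-0.00045,0,-1],[0,0,1.4,0.0011,-0.00045,0,-1],[0,0,1.4,0.0011,-0.00045,0,-1],[0,0,1.4,0.0011,-0.00045,0,-1],[0,0,1.4,0.0011,-0.00045,0,-1],[0,0,1.4,0.0011,-0.00045,0,-1],[0,0,1.4,0.0011,-0.00045,0,-1]]

```text
t: 15.35
tcp_pos: [0.4808, -0.0384, 0.0963]
tool_rot: [0.504, 0.864, -0.0, 0.0]
force: [2.5, -1.1, -0.5]
finger_gap: -0.001
gripper_force: 1.4
```

>>> servo_tool:
  rows:
    - [[0,0,1.2,0.0009,-0.0004,0,-1],[0,0,1.2,0.0009,-0.0004,0,-1],[0,0,1.2,0.0009,-0.0004,0,-1],[0,0,1.2,0.0009,-0.0004,0,-1],[0,0,1.2,0.0009,-0.0004,0,-1],[0,0,1.0,0.0008,-0.0003,0,-1],[0,0,0.8,0.0006,-0.00025,0,-1],[0,0,0,0,0,0,-1]]

```text
t: 16.02
tcp_pos: [0.4755, -0.034, 0.0963]
tool_rot: [0.561, 0.828, -0.0, -0.0]
force: [2.1, -0.8, 0.7]
finger_gap: -0.004
gripper_force: 1.0
```

```bash
python3 - <<'E'
from st import *
st()
im=snap('top','t5'); w=snap('wrist','w5'); snap('scene','s5')
B=[.5964,-.0024]
for f in('t5','w5','s5'): print(f,proj(f,B+[.112]),proj(f,B+[.102]),proj(f,[.5114,.0002,.052]))
a=cv2.imread('pics/w5.png'); b=cv2.imread('pics/s5.png')[140:240,270:400]
b=cv2.resize(b,(640,492),interpolation=cv2.INTER_CUBIC)
cv2.imwrite('pics/w5b.png',np.hstack([cv2.resize(a,(480,300)),cv2.resize(b,(320,246))[:,:].copy() if 0 else np.pad(cv2.resize(b,(320,246)),((0,54),(0,0),(0,0)))]))
E
```

```text
t 16.02 tcp [ 0.4755 -0.034   0.0963] q6 -0.687 xang 111.8 hub in tool xy [0.0184 0.0461] F tool [-1.5  1.6 -0.7]
t5 (np.float64(295.2549914286214), np.float64(161.69983984889225)) (np.float64(295.3785223256613), np.float64(162.46427499190742)) (np.float64(295.03190301658947), np.float64(194.02813264771316))
w5 (np.float64(643.7709746686389), np.float64(340.5645381958028)) (np.float64(624.0562846132648), np.float64(325.0553319450567)) (np.float64(412.9064054205436), np.float64(208.51911858796237))
s5 (np.float64(343.2444757398176), np.float64(164.00193837388144)) (np.float64(343.11280736410384), np.float64(165.920209658731)) (np.float64(324.7374047447174), np.float64(186.75473139167357))
```

>>> servo_tool:
  rows:
    - [[0,0,1.0,0.0008,-0.0003,0,-1],[0,0,1.0,0.0008,-0.0003,0,-1],[0,0,1.0,0.0008,-0.0003,0,-1],[0,0,1.0,0.0008,-0.0003,0,-1],[0,0,1.0,0.0008,-0.0003,0,-1],[0,0,1.0,0.0008,-0.0003,0,-1],[0,0,1.0,0.0008,-0.0003,0,-1],[0,0,1.0,0.0008,-0.0003,0,-1]]

```text
t: 16.83
tcp_pos: [0.4715, -0.0288, 0.0963]
tool_rot: [0.617, 0.787, -0.0, -0.0]
force: [2.2, -1.7, 1.0]
finger_gap: 0.002
gripper_force: 1.4
```

>>> servo_tool:
  rows:
    - [[0,0,0.8,0.0006,-0.00025,0,-1],[0,0,0.8,0.0006,-0.00025,0,-1],[0,0,0.8,0.0006,-0.00025,0,-1],[0,0,0.8,0.0006,-0.00025,0,-1],[0,0,0.8,0.0006,-0.00025,0,-1],[0,0,0.8,0.0006,-0.00025,0,-1],[0,0,0.8,0.0006,-0.00025,0,-1],[0,0,0.8,0.0006,-0.00025,0,-1]]

```text
t: 17.5
tcp_pos: [0.4688, -0.0245, 0.0963]
tool_rot: [0.66, 0.751, 0.0, 0.0]
force: [2.4, -1.5, -1.1]
finger_gap: -0.003
gripper_force: 1.3
```

```bash
cat > dr.py <<'E'
from st import *
import sys
st(); f=sys.argv[1]; snap('scene',f)
c=lambda n:cv2.cvtColor(cv2.imread(f'pics/{n}.png'),cv2.COLOR_BGR2GRAY).astype(float)[158:175,336:351]
print('head diff vs s5',np.abs(c(f)-c('s5')).mean().round(2),np.abs(c(f)-c('s5')).max())
E
python3 dr.py s6
```

```text
t 17.5 tcp [ 0.4688 -0.0245  0.0963] q6 -0.419 xang 97.4 hub in tool xy [0.019  0.0454] F tool [-1.8  2.2  1.1]
head diff vs s5 2.55 71.0
```

>>> servo_tool:
  rows:
    - [[0,0,0.6,0.0005,-0.0002,0,-1],[0,0,0.6,0.0005,-0.0002,0,-1],[0,0,0.6,0.0005,-0.0002,0,-1],[0,0,0.6,0.0005,-0.0002,0,-1],[0,0,0.6,0.0005,-0.0002,0,-1],[0,0,0.6,0.0005,-0.0002,0,-1],[0,0,0.6,0.0005,-0.0002,0,-1],[0,0,0.6,0.0005,-0.0002,0,-1]]

```text
t: 18.22
tcp_pos: [0.4669, -0.0207, 0.0964]
tool_rot: [0.691, 0.723, 0.0, 0.0]
force: [1.4, -2.4, -0.3]
finger_gap: -0.007
gripper_force: 1.3
```

```bash
python3 dr.py s7
```

```text
t 18.22 tcp [ 0.4669 -0.0207  0.0964] q6 -0.329 xang 92.6 hub in tool xy [0.0189 0.0454] F tool [-2.4  1.3  0.3]
head diff vs s5 1.84 34.0
```

Not dropped yet. On in small steps.

>>> servo_tool:
  rows:
    - [[0,0,0.5,0.0004,-0.00016,0,-1],[0,0,0.5,0.0004,-0.00016,0,-1],[0,0,0.5,0.0004,-0.00016,0,-1],[0,0,0.5,0.0004,-0.00016,0,-1],[0,0,0.5,0.0004,-0.00016,0,-1],[0,0,0.5,0.0004,-0.00016,0,-1],[0,0,0.5,0.0004,-0.00016,0,-1],[0,0,0.5,0.0004,-0.00016,0,-1]]

```text
t: 18.93
tcp_pos: [0.4655, -0.0175, 0.0963]
tool_rot: [0.716, 0.698, 0.0, 0.0]
force: [2.1, -2.9, -0.4]
finger_gap: -0.004
gripper_force: 1.3
```

```bash
python3 dr.py s8
```

```text
t 18.93 tcp [ 0.4655 -0.0175  0.0963] q6 -0.253 xang 88.6 hub in tool xy [0.0188 0.0454] F tool [-2.9  2.2  0.4]
head diff vs s5 1.76 33.0
```

>>> servo_tool:
  rows:
    - [[0,0,0.4,0.0003,-0.00013,0,-1],[0,0,0.4,0.0003,-0.00013,0,-1],[0,0,0.4,0.0003,-0.00013,0,-1],[0,0,0.4,0.0003,-0.00013,0,-1],[0,0,0.4,0.0003,-0.00013,0,-1],[0,0,0.4,0.0003,-0.00013,0,-1],[0,0,0.4,0.0003,-0.00013,0,-1],[0,0,0.4,0.0003,-0.00013,0,-1]]

```text
t: 19.65
tcp_pos: [0.4644, -0.015, 0.0963]
tool_rot: [0.735, 0.678, -0.0, -0.0]
force: [0.6, -2.6, 0.7]
finger_gap: -0.005
gripper_force: 1.1
```

```bash
python3 dr.py s9
```

```text
t 19.65 tcp [ 0.4644 -0.015   0.0963] q6 -0.193 xang 85.4 hub in tool xy [0.0189 0.0456] F tool [-2.5  0.8 -0.7]
head diff vs s5 2.32 36.0
```

>>> servo_tool:
  rows:
    - [[0,0,0.4,0.0003,-0.00013,0,-1],[0,0,0.4,0.0003,-0.00013,0,-1],[0,0,0.4,0.0003,-0.00013,0,-1],[0,0,0.4,0.0003,-0.00013,0,-1],[0,0,0.4,0.0003,-0.00013,0,-1],[0,0,0.4,0.0003,-0.00013,0,-1]]

```text
t: 20.2
tcp_pos: [0.4637, -0.0131, 0.0963]
tool_rot: [0.749, 0.663, -0.0, -0.0]
force: [0.3, -2.0, 1.3]
finger_gap: 0.003
gripper_force: 1.1
```

```bash
python3 dr.py s10
```

```text
t 20.2 tcp [ 0.4637 -0.0131  0.0963] q6 -0.148 xang 83.0 hub in tool xy [0.019  0.0457] F tool [-1.9  0.5 -1.3]
head diff vs s5 3.84 33.0
```

>>> servo_tool:
  rows:
    - [[0,0,0.4,0.0003,-0.00013,0,-1],[0,0,0.4,0.0003,-0.00013,0,-1],[0,0,0.4,0.0003,-0.00013,0,-1],[0,0,0.4,0.0003,-0.00013,0,-1]]

```text
t: 20.58
tcp_pos: [0.4635, -0.0118, 0.0963]
tool_rot: [0.758, 0.652, -0.0, -0.0]
force: [1.0, -0.8, -0.3]
finger_gap: 0.002
gripper_force: 0.9
```

```bash
python3 dr.py s11
```

```text
t 20.58 tcp [ 0.4635 -0.0118  0.0963] q6 -0.117 xang 81.4 hub in tool xy [0.0191 0.0456] F tool [-0.7  1.1  0.3]
head diff vs s5 12.36 84.0
```

The head image changed sharply and the push force fell, so the pin has likely dropped. I'll back off without pushing further, lift clear and look.

>>> servo_tool:
  rows:
    - [[0,0,0,-0.004,0,0,-1],[0,0,0,-0.008,0,0,-1],[0,0,0,0,0,-0.02,-1],[0,0,0,0,0,-0.035,-1],[0,0,0,0,0,-0.035,-1],[0,0,0,0,0,-0.025,-1],[0,0,0,0.02,0.028,0,-1],[0,0,0,0.02,0.028,0,-1]]

```text
t: 21.3
tcp_pos: [0.523, 0.0068, 0.2136]
tool_rot: [0.759, 0.651, 0.001, 0.001]
force: [0.6, -0.6, 0.3]
finger_gap: 0.002
gripper_force: 0.0
```

>>> servo_tool:
  rows:
    - [[0,0,0,0.02,0.03,0,-1],[0,0,0,0.025,0.03,0,-1],[0,0,0,0,0,0,-1],[0,0,0,0,0,0,-1],[0,0,0,0,0,0,-1]]

```text
t: 21.72
tcp_pos: [0.5875, 0.0428, 0.2104]
tool_rot: [0.758, 0.652, -0.001, -0.001]
force: [-1.1, -0.3, 0.4]
finger_gap: -0.003
gripper_force: 0.0
```

```bash
python3 - <<'E'
from st import *
st(); snap('wrist','w12')
for z in(.112,.102):print(proj('w12',[.5964,-.0024,z]))
E
```

```text
t 21.72 tcp [0.5875 0.0428 0.2104] q6 0.033 xang 81.5 hub in tool xy [-0.0534 -0.0689] F tool [-0.4 -1.1 -0.4]
(np.float64(344.11330543634296), np.float64(269.76706902803585))
(np.float64(343.3257040799796), np.float64(263.2378734676537))
```

View pics/w12.png

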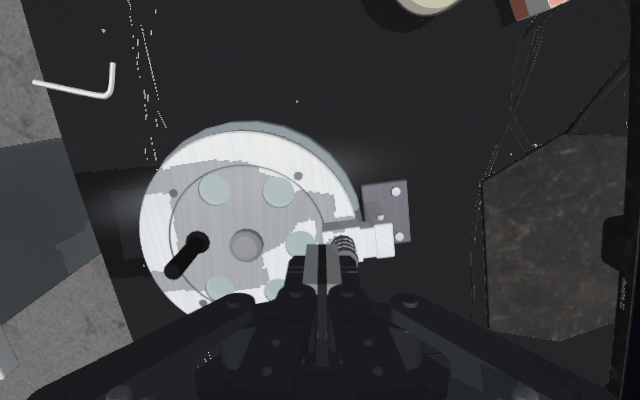

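The post sits opposite the bridge and no index hole shows in the visible rim; the head at (344,255) is partly hidden by the fingers. I move aside and compare the head's height numerically.

>>> servo_tool:
  rows:
    - [[0,0,0,-0.015,-0.025,-0.02,-1],[0,0,0,-0.015,-0.025,-0.02,-1],[0,0,0,-0.01,-0.025,0,-1],[0,0,0,0,0,0,-1],[0,0,0,0,0,0,-1],[0,0,0,0,0,0,-1]]

```text
t: 22.27
tcp_pos: [0.5087, 0.014, 0.2516]
tool_rot: [0.758, 0.652, 0.0, 0.0]
force: [1.3, 0.3, 0.2]
finger_gap: 0.002
gripper_force: 0.0
```

```bash
python3 - <<'E'
from st import *
st(); snap('wrist','w13'); snap('scene','s13'); B=[.5964,-.0024]
# bridge block edges known: print predicted head-top centres and grey patch round them
for z in(.112,.102,.082,.072):print(z,proj('w13',B+[z]),[proj('w13',[B[0]+dx,B[1]+dy,z]) for dx,dy in((0,.01),(0,-.01))])
g=cv2.cvtColor(cv2.imread('pics/w13.png'),cv2.COLOR_BGR2GRAY); u,v=map(int,proj('w13',B+[.102]))
for r in g[v-36:v+36:3,u-30:u+31:3]: print(*['%3d'%x for x in r])
print('uv',u,v)
for n in('s5','s10','s11','s13'):
    c=cv2.cvtColor(cv2.imread(f'pics/{n}.png'),cv2.COLOR_BGR2GRAY); print(n); [print(*['%3d'%x for x in r]) for r in c[159:178,337:350]]
E
```

```text
t 22.27 tcp [0.5087 0.014  0.2516] q6 -0.042 xang 81.4 hub in tool xy [-0.0133  0.0047] F tool [ 0.5  1.2 -0.2]
0.112 (np.float64(436.01061918821125), np.float64(197.67121425500164)) [(np.float64(435.23146256332495), np.float64(185.30705297267664)), (np.float64(436.75885647599375), np.float64(209.78574016229192))]
0.102 (np.float64(432.1562622968719), np.float64(194.24241980656933)) [(np.float64(431.361355209676), np.float64(182.26521262273636)), (np.float64(432.92193745084694), np.float64(205.9872020294143))]
0.082 (np.float64(425.17042563417584), np.float64(188.03425853873782)) [(np.float64(424.3551531340461), np.float64(176.76422233888147)), (np.float64(425.9595038074723), np.float64(199.1014244834934))]
0.072 (np.float64(421.9955055393966), np.float64(185.21547022615025)) [(np.float64(421.17442067501645), np.float64(174.26927726073967)), (np.float64(422.791760603061), np.float64(195.97152941213676))]
216 217 216 217 216 217 216 217 158  64  95  97 100  99 100 103 103 120 176 112 108
216 217 216 216 216 217 216 213 190  62  95  94  93  97 101 104  98 144 192 105 106
208 210 202 15
[... 5111 characters left out ...]
  61  51  35  55  94 101
 31  32  30  36  60  87  99 100  88  84 134 200 209
 34  33  29  45  77 105 112 108 107 132 198 244 248
 29  29  32  41  76 104 108 105 107 153 214 240 247
 29  26  24  32  55  79  89  87 102 180 238 244 243
 23  26  51  68  70  73  69  64 103 199 245 244 241
 81  77 124 146 110  73  61  57 107 204 247 246 244
179 159 197 192 119  67  66  74 118 209 248 249 246
230 211 218 182 114  67  61  68 122 210 245 243 217
228 187 187 180 139  92  72  94 164 226 233 192 144
222 155 134 147 149 154 159 167 198 217 184 134 112
225 156 119 118 144 197 234 218 179 151 125 111 112
235 200 145 118 126 167 199 179 135 112 108 110 115
228 210 161 128 119 126 133 122 112 116 118 117 115
```

The head sits about 3 px lower in the scene view than before the drop and is stable, no shank shows, and the wrist view puts it on the z = 0.102 prediction. The pin is seated and the robot is clear.

```bash
python3 -c "
from h import *
print(manip.sign_off())"
```

```text
the job is handed in; nothing more can be done
None
```

The job is handed in with the filter carousel locked: the pin dropped into the index hole after a slow clockwise turn, the short way, and the last pictures show its head down on the bush and the robot clear; sign-off gave no verdict.

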